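Free two jammed markers from a tilting jar

ROBOT

A 6-joint arm with a two-finger parallel gripper is mounted at the origin on the work surface. World frame = base frame: x ahead of the robot, y to its left, z up, the work surface at z = 0. Lengths are in m, angles in rad, forces in N, time in s.
With the tool pointing down it reaches from about 0.3 to 0.775 m from the base axis. Payload 14.6 kg.
Tool frame: the origin (TCP) lies midway between the tips of the shut fingers; the grasp point (between the pads) lies 19 mm behind it; z points along the fingers, y is the line along which they close (so a half turn about z gives the same grasp; the last joint's range is limited). The gripper opens to 94 mm and grips with 3 to 60 N. Pads are 16 mm wide; open, the fingers measure 119 mm over their backs; the gripper's body (75 mm by 177 mm) begins 78 mm behind the grasp point.
Start: joints at [-1.197, 0.3, 1.521, -0, 1.321, -0.067], TCP at [0.235, -0.497, 0.168] pointing down, gripper open.
Joint ranges: [-3.03, 3.03], [-0.79, 2.21], [0.23, 2.52], [-1.04, 4.18], [0, 3.07], [-2.55, 2.55]. Speed limits (rad/s): [2.22, 2.22, 2.57, 3.14, 3.14, 3.14].

INTERFACE

Orientations are given as a rotation vector (axis times angle).
In Python, from workcell import status, eyes, job, spotter gives the robot as it stands.
- The arm moves only by the tool drive_tool, never from a script. Its argument "rows" is a list of rows, each a list of 3 entries, a list of its own where there are three numbers: the turn, a rotation vector about the tool's x, y, z in units of pi/2 rad (1.0 is pi/2 rad), then the shift along the tool's x, y, z in units of 0.15 m (1.0 is 0.15 m), then the gripper command: -1 is shut, 1 is fully open, values between are in proportion. A call has 1 to 8 rows; each row is the pose to reach, as a shift and turn from the pose commanded when the call began, along the tool's axes at that moment; what a row does not reach only later rows make up. A row lasts 1/8 s, in which the tool goes at most 62.5 mm and 10.7 degrees, less where a joint would pass 70% of its speed; a pose out of reach is approached as far as the arm can. A call with a number of a shift or a turn outside -1 to 1 is refused whole. A call with a gripper value outside its range is refused whole. The fingers move at their own pace and stop on an object; "squeeze" is the grip in N (left out, the last holds). Time passes only in rows, so rows that repeat a pose let the fingers close. It gives the time, the measured TCP pose, the force, the opening and the grip force at its end, in the units of the state.
- status.state(): the state, without advancing time (a new reading comes with each control period).
- eyes.grab_frame(name): name is "scene" or "top" or "wrist"; returns a dict with "img" (384x512x3 uint8, blue, green, red), "z_map" (384x512 float32, m along the optical axis (not along the pixel's ray), 0 where there is no reading), "fov_y" (degrees; the focal length in pixels is half the picture's height over the tangent of half this angle, whatever the lens; pixels are square), "cx", "cy" (the principal point, pixels), "T" (4x4, takes a point from camera to world coordinates); the wrist camera has in their place "hand_eye" (4x4, takes a point from camera to tool coordinates, whose origin is the TCP and whose axes are the flange's). Camera axes: x right, y down, z forward; pixel columns grow to the right and rows downward; lengths in m; the calibration is good to about 2 mm. A picture is of the moment at which its call begins: read the wrist's pose just before it.
- job.close_job(): hands the job in; it is judged then, once.
Trained networks look in the newest picture that a camera, given by its name, has taken for a name from the list of things; names that differ only in an ending like _2 or _b are one class to them, and where a whole thing is asked for, a point or a joint stands for the part that bears it (a point fixed in the world has none). Each returns a list of dicts, best first, with "confidence" (0 to 1); they miss things now and then, are a little off and sometimes report something else, mostly with a low value. They report only what shows in the picture. A call takes as long as a camera call.
- spotter.search_frame(camera, thing): "rect" ([left, top, width, height] in pixels, round what is visible of it).
- spotter.trace(camera, thing): "mask" (384x512 bool, what is visible of it) and "rect" ([left, top, width, height] in pixels, round what is visible of it).
The state is a dict: "time": time; "q": joint angles; "qvel": joint speeds; "joint_torque": joint torques, N m; "tool_pos": TCP position; "tcp_rot": TCP orientation; "force": force on the tool from outside, world axes, zero at the start; "ft_torque": the same for the moment, N m; "opening": opening from 0.0 (shut) to 1.0 (fully open); "grip_force": force on a finger pad.
Only numpy, scipy, OpenCV 4.12 (cv2) and the standard library are available. Lean on these libraries where they do the work, as an engineer would, in place of code of your own. Each camera call takes 0.05 s, during which the arm holds its last target. There are 200 camera calls.

TASK

Two chunky markers are stuck in the neck of the clear jar. Press down the front red pad, beside the neck, until the jar is tipped fully mouth-down, then tap the jar gently but briskly on its side, as often as it takes, until both markers have slid out into the black tray; finally press the red pad at the tail to bring the jar fully back to level. Do not touch the markers and leave the other things on the table where they stand.

Things in the scene. Friction and masses are not known exactly. Their poses are not given: they have to be found in the camera images.
- stand: Grey base of the tilting jar stand, fixed to the table, 170 x 150 mm plate with two 100 mm high cheeks. Origin: on the table under the hinge. Its +x axis points the way the jar's mouth points, +y is to the jar's left, z up. The hinge axis runs along its y axis, 85 mm above its origin.
- cradle (a joint): Tilt of the teal cradle that carries the jar, in rad: 0 = level (stop, start), 0.32 = tipped fully mouth-down (stop). It stays where it is left. Stiff, damped hinge: pressing a pad takes 2 to 4 N slowly and up to 12 N at 0.1 m/s; at a stop it yields no more.
- jar (a joint): Sideways rocking of the jar on its spring mounts in the cradle, in m along the stand's y axis; 0 = at rest, springy (about 0.7 N per mm, jar 0.35 kg), hard stops at +-0.020. A slow push only carries the markers along; a brisk knock (about 0.15 m/s or more, running on some 6 mm past first contact) shakes them a few mm down the neck. It takes one to ten knocks.
- front_pad (a point): Centre of the top face of the front red pad (54 x 56 mm), which stands out to the left of the jar's neck: 88 mm ahead of the hinge axis, 130 mm to the left of the jar's axis and 108 mm above the table when level. Pressing it straight down tips the mouth down; at the stop it has dropped by 29 mm. Frame as the cradle: x to the mouth, z out of the pad.
- tail_pad (a point): Centre of the top face of the red pad (60 x 64 mm) at the tail of the cradle, 118 mm behind the hinge axis, 108 mm above the table when level, about 36 mm higher when tipped. Pressing it straight down brings the jar back to level. Frame as the cradle.
- side_left (a point): Centre of the tapping area on the jar's left side wall (stand +y side), 10 mm above the jar's axis; wall 110 x 70 mm, upright, free to tap; its normal is this frame's +y. Frame x to the mouth. Jar: square-sided clear plastic, body 110 long x 96 wide x 70 mm high, blue base, axis 150 mm above the table when level, neck 60 mm long with 58 x 34 mm bore.
- side_right (a point): The same on the jar's right side wall (stand -y side); its normal is this frame's -y.
- mouth (a point): Centre of the jar's mouth, at the end of the neck, 115 mm ahead of the jar's centre. Frame x out of the mouth.
- marker_a_mid (a point): Centre of the orange marker, 110 mm long, square, barrel 18 mm thick with a white end, cap 50 mm long and 22 mm thick at its +x end, 30 g. It lies cap first in the jar's neck, 55 mm ahead of the jar's centre, held by the black rubber lining in the neck; once shaken about 10 mm down it slides out by itself.
- marker_b_mid (a point): Centre of the green marker, the same, beside the first.
- tray: Black catch tray in front of and below the mouth, fixed to the table, 212 x 200 mm, floor 5 mm, near wall (-x) 50 mm, side walls 60 mm and far wall (+x) 90 mm high. Origin: centre of its underside; x away from the jar.
- glue_stick: Bystander: white glue stick with orange cap, standing, 32 mm across and 100 mm high. Origin at the centre of its underside.
- tape_tub: Bystander: round tub with blue lid, 88 mm across and 53 mm high. Origin at the centre of its underside.
- badge: Bystander: yellow button badge lying on the table, 58 mm across, 11 mm high. Origin at the centre of its underside.

How it is judged:
By the outcome, as a careful person would: the job done as asked, in the order asked, and still so for the second after the job is handed in, with the robot touching nothing.
It also fails if it takes over 67 s, if anything falls off the work surface, if the arm or the gripper's body presses on something with over 40 N, if the wrist force passes 120 N, or if a joint passes its speed limit or range.

## Working session

There is one attempt and no reset: what is moved stays moved. The work goes in short steps, Python scripts to look and compute and a tool call to move; the robot and the scene stay as the last step left them, time stands still between calls to the robot, and variables do not carry over. Pictures are saved under pics/ and viewed, at most 13 in all, crops included, and the job is handed in when it is done.

Besides the shell and the picture viewer there is one more tool, called after "Request:" as a command line: name --argument value ..., lists and objects as JSON in quotes. drive_tool: Moves the arm, as the interface text tells. Shifts and turns lie within -1 to 1; 1 stands for 0.15 m of shift or pi/2 rad of turn. Its arguments: {"type":"object","properties":{"rows":{"type":"array","items":{"type":"array"}},"squeeze":{"type":"number"}},"required":["rows"]}

```bash
mkdir -p pics; cat > h.py <<'E'
import numpy as np, cv2
from workcell import status, eyes, job, spotter
from scipy.spatial.transform import Rotation as R
def cloud(f):
    h,w=f["z_map"].shape; fl=h/2/np.tan(np.radians(f["fov_y"])/2)
    v,u=np.mgrid[:h,:w]; z=f["z_map"]
    P=np.stack([(u-f["cx"])/fl*z,(v-f["cy"])/fl*z,z],-1)
    P=P@f["T"][:3,:3].T+f["T"][:3,3]; P[z==0]=np.nan
    return P
E
python3 - <<'E'
from h import *
s=status.state(); print(s["time"],s["tool_pos"],s["tcp_rot"],s["opening"])
ims=[]
for c in("scene","top"):
    f=eyes.grab_frame(c); ims.append(f["img"]); P=cloud(f); print(c,f["T"][:3].round(3).tolist(),f["fov_y"])
    np.save(c+".npy",P)
    for t in("front_pad","tail_pad","jar","tray","glue_stick","tape_tub","badge","stand","marker_a_mid"):
        for d in spotter.trace(c,t)[:1]:
            m=d["mask"]; q=P[m]; print(t,round(d["confidence"],2),d["rect"],np.nanmedian(q,0).round(3),np.nanpercentile(q,2,axis=0).round(3),np.nanpercentile(q,98,axis=0).round(3))
for n,i in zip("st",ims): cv2.imwrite(f"pics/{n}1.png",cv2.resize(i,(768,576)))
E
```

```text
0.0 [ 0.23453036 -0.49713094  0.16726022] [-3.06442777e+00 -6.86530489e-01  3.06769516e-04] 1.000425248527755
scene [[0.081, 0.563, -0.823, 1.294], [0.997, -0.036, 0.073, -0.12], [0.012, -0.826, -0.564, 0.579]] 57.721339911069585
front_pad 0.97 [220.3, 152.9, 115.5, 65.3] [ 0.635 -0.009  0.146] [ 0.543 -0.138  0.056] [0.668 0.104 0.185]
tail_pad 0.92 [221.4, 153.8, 109.3, 66.2] [ 0.635 -0.009  0.146] [ 0.551 -0.138  0.095] [0.668 0.104 0.185]
jar 0.87 [248.8, 155.1, 86.6, 53.6] [0.63  0.    0.169] [ 0.465 -0.072  0.049] [0.665 0.105 0.186]
tray 0.95 [313.5, 162.5, 101.7, 82.5] [0.545 0.237 0.022] [0.424 0.105 0.   ] [0.663 0.326 0.087]
glue_stick 0.72 [197.3, 177.2, 18.7, 38.9] [ 0.526 -0.188  0.053] [ 0.402 -0.212 -0.002] [ 0.532 -0.173  0.1  ]
tape_tub 0.84 [326.2, 245.6, 41.8, 42.5] [0.783 0.115 0.051] [0.73  0.081 0.001] [0.809 0.159 0.053]
badge 0.84 [180.7, 244.5, 25.6, 15.1] [ 0.685 -0.221  0.009] [ 0.656 -0.246  0.003] [ 0.706 -0.196  0.012]
stand 0.81 [218.8, 157.2, 114.0, 99.4] [ 0.638 -0.016  0.105] [ 0.555 -0.131  0.004] [0.686 0.098 0.185]
top [[-0.011, -0.998, 0.067, 0.
[... 220 characters left out ...]
, 115.3, 110.6] [0.589 0.011 0.171] [ 0.438 -0.142  0.042] [0.658 0.095 0.188]
jar 0.91 [169.9, 154.8, 89.7, 58.6] [0.594 0.006 0.184] [ 0.548 -0.068  0.161] [0.653 0.096 0.189]
tray 0.65 [86.4, 164.8, 112.2, 103.1] [0.535 0.218 0.006] [0.43  0.092 0.001] [0.646 0.318 0.088]
glue_stick 0.47 [291.8, 217.6, 20.3, 14.4] [ 0.512 -0.187  0.099] [ 0.498 -0.204  0.032] [ 0.527 -0.175  0.105]
tape_tub 0.67 [158.2, 105.8, 35.9, 37.6] [0.764 0.117 0.053] [0.726 0.081 0.048] [0.802 0.156 0.057]
badge 0.75 [298.5, 149.3, 23.0, 24.3] [ 0.675 -0.223  0.01 ] [ 0.65  -0.249  0.001] [ 0.703 -0.198  0.014]
stand 0.9 [173.5, 151.4, 112.7, 113.4] [ 0.587 -0.     0.112] [ 0.438 -0.14   0.009] [0.672 0.093 0.188]
```

View pics/t1.png

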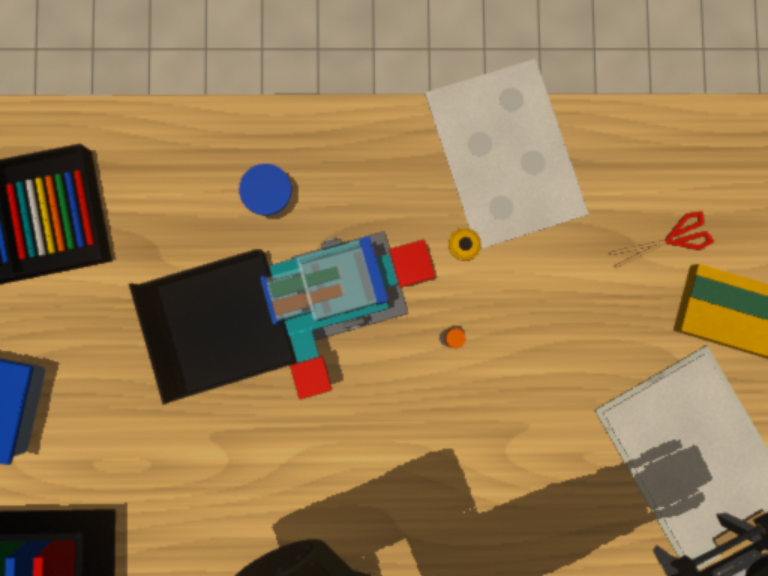

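View pics/s1.png

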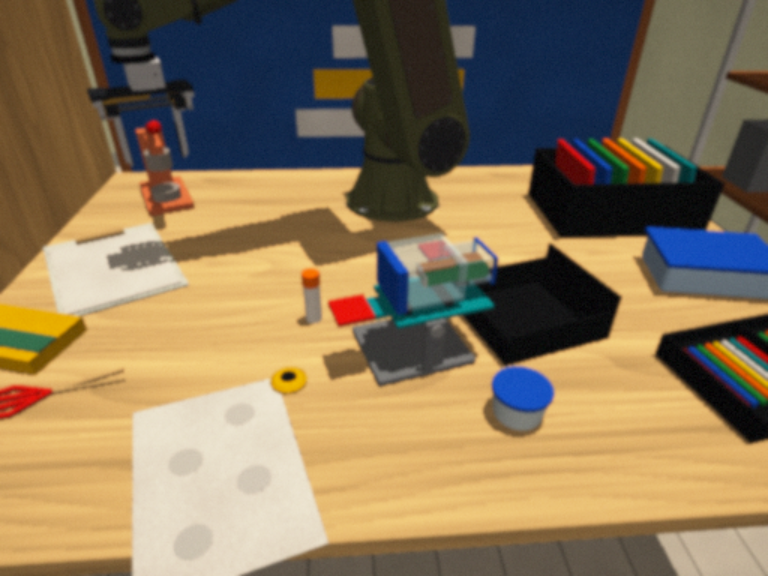

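```bash
python3 - <<'E'
from h import *
for c,n in(("scene","s"),("top","t")):
    P=np.load(c+".npy"); i=cv2.resize(cv2.imread(f"pics/{n}1.png"),(512,384),interpolation=cv2.INTER_AREA)
    h=cv2.cvtColor(i,cv2.COLOR_BGR2HSV)
    m=((h[...,0]<8)|(h[...,0]>172))&(h[...,1]>130)&(h[...,2]>70)
    n_,l,st,ce=cv2.connectedComponentsWithStats(m.astype(np.uint8))
    for k in range(1,n_):
        if st[k,4]>60:
            q=P[l==k]; q=q[(q[:,2]>.095)&(q[:,2]<.12)]
            if len(q): print(c,st[k],np.median(q,0).round(4),cv2.minAreaRect((q[:,:2]*1000).astype(np.float32)))
    q=P[(P[...,2]>.178)&(P[...,2]<.195)&(abs(P[...,0]-.59)<.12)&(abs(P[...,1])<.13)]
    print(c,"jar top",cv2.minAreaRect((q[:,:2]*1000).astype(np.float32)),np.median(q,0))
E
```

```text
scene [371  93  25  30 452] [0.0865 0.4313 0.1085] ((94.02033233642578, 430.9217834472656), (5.757815837860107, 187.28140258789062), 89.41194152832031)
scene [219 197  31  20 434] [ 0.6403 -0.1199  0.1069] ((635.8621826171875, -120.20599365234375), (64.4937515258789, 58.85108184814453), 14.45454216003418)
scene jar top ((605.7809448242188, -10.103385925292969), (99.77255249023438, 113.01531219482422), 15.69198226928711) [ 0.61332538 -0.01194468  0.1838611 ]
top [259 160  31  32 663] [ 0.6317 -0.1218  0.1081] ((631.72119140625, -122.4970932006836), (63.0951042175293, 59.85067367553711), 14.849722862243652)
top [193 238  28  28 541] [0.4542 0.0388 0.1077] ((453.7633056640625, 39.185543060302734), (55.506778717041016, 53.685367584228516), 15.587163925170898)
top jar top ((595.1578979492188, 14.885406494140625), (98.84081268310547, 168.40472412109375), 15.175073623657227) [ 0.60226762 -0.01311906  0.18516057]
```

The top view shows the jar's mouth pointing left (+y), with the front pad at (310,378) and the tail pad at (413,263). The scene view agrees. In world coordinates that gives a hinge at about (0.603,-0.009), a heading of about 105.5° and a front pad at (0.454,0.041,0.108). These match the sizes given.

Request:
drive_tool --rows '[[[0,0,0],[0.952,-0.873,0],-1],[[0,0,0],[0.952,-0.873,0],-1],[[0,0,0],[0.952,-0.873,0],-1],[[0,0,0],[0.952,-0.873,0],-1]]' --squeeze 10

```text
time: 1.5
tool_pos: [0.309, -0.3157, 0.1683]
tcp_rot: [3.064, 0.692, 0.001]
force: [-0.3, -0.8, 0.3]
opening: 0.61
grip_force: 0.0
```

Request:
drive_tool --rows '[[[0,0,0],[0.952,-0.873,0],-1],[[0,0,0],[0.952,-0.873,0],-1],[[0,0,0],[0.952,-0.873,0],-1],[[0,0,0],[0.952,-0.873,0],-1]]'

```text
time: 2.0
tool_pos: [0.3823, -0.1366, 0.1681]
tcp_rot: [3.064, 0.693, 0.001]
force: [-0.0, -0.7, -0.4]
opening: 0.187
grip_force: 0.0
```

Request:
drive_tool --rows '[[[0,0,0.109],[0.952,-0.873,0],-1],[[0,0,0.109],[0.952,-0.873,0],-1],[[0,0,0.109],[0.952,-0.873,0],-1],[[0,0,0.109],[0.952,-0.873,0],-1],[[0,0,0.109],[0.952,-0.873,0],-1],[[0,0,0.109],[0.952,-0.873,0],-1]]'

```text
time: 2.75
tool_pos: [0.4544, 0.039, 0.1678]
tcp_rot: [3.113, 0.419, -0.0]
force: [0.3, -0.4, 0.4]
opening: 0.005
grip_force: 0.0
```

Request:
drive_tool --rows '[[[0,0,0],[0,0,0.2],-1],[[0,0,0],[0,0,0.34],-1],[[0,0,0],[0,0,0.38],-1],[[0,0,0],[0,0,0.42],-1],[[0,0,0],[0,0,0.46],-1],[[0,0,0],[0,0,0.49],-1],[[0,0,0],[0,0,0.52],-1],[[0,0,0],[0,0,0.54],-1]]'

```text
time: 3.75
tool_pos: [0.4545, 0.0407, 0.0866]
tcp_rot: [-3.113, -0.422, 0.0]
force: [-0.3, 0.2, -1.3]
opening: 0.003
grip_force: 0.0
```

Request:
drive_tool --rows '[[[0,0,0],[0,0,0.01],-1],[[0,0,0],[0,0,0.02],-1]]'

```text
time: 4.0
tool_pos: [0.4545, 0.0407, 0.0838]
tcp_rot: [-3.113, -0.422, -0.0]
force: [0.1, 0.4, 0.5]
opening: 0.003
grip_force: 0.0
```

Request:
drive_tool --rows '[[[0,0,0],[0,0,0.012],-1],[[0,0,0],[0,0,0.024],-1]]'

```text
time: 4.25
tool_pos: [0.4545, 0.0407, 0.0802]
tcp_rot: [3.113, 0.422, 0.0]
force: [-0.1, 0.5, 0.1]
opening: 0.007
grip_force: 0.0
```

```bash
python3 - <<'E'
from h import *
s=status.state(); print(s["tool_pos"],s["force"])
f=eyes.grab_frame("scene"); cv2.imwrite("pics/s2.png",cv2.resize(f["img"][120:290,180:430],(750,510)))
E
```

```text
[0.45453461 0.04067206 0.08018913] [-0.06800802  0.51471123  0.14977033]
```

View pics/s2.png

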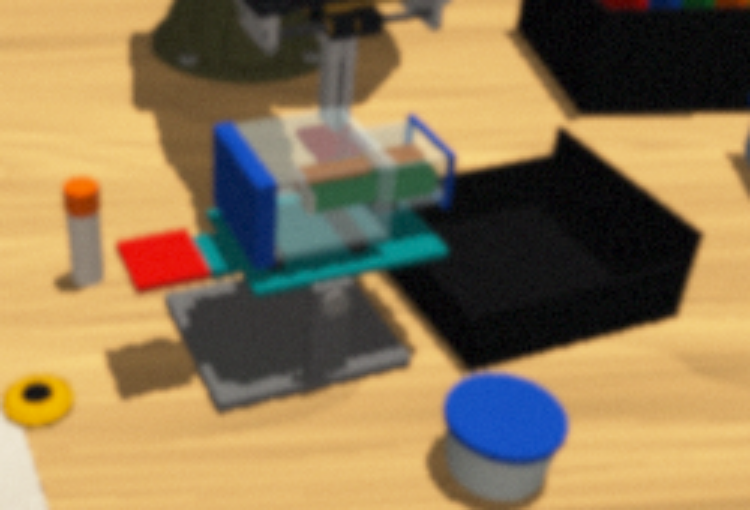

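The jar looks still level (tail pad at (160,255)) even though the tip is at z 0.08. I'll check the top view.

```bash
python3 - <<'E'
from h import *
f=eyes.grab_frame("top"); P=cloud(f); cv2.imwrite("pics/t2.png",cv2.resize(f["img"][130:290,80:320],(720,480)))
i=f["img"]
h=cv2.cvtColor(i,cv2.COLOR_BGR2HSV)
m=((h[...,0]<8)|(h[...,0]>172))&(h[...,1]>130)&(h[...,2]>70)
n_,l,st,ce=cv2.connectedComponentsWithStats(m.astype(np.uint8))
for k in range(1,n_):
    if st[k,4]>30: print(st[k],np.nanmedian(P[l==k],0).round(4),np.nanpercentile(P[l==k][:,2],[5,95]))
E
```

```text
[ 49 113  14  51 254] [0.7408 0.4293 0.0302] [0.01886361 0.03413911]
[  4 122  13  51 257] [0.7178 0.5423 0.03  ] [0.01897714 0.033921  ]
[444 141  32  26 338] [ 0.6878 -0.6206  0.01  ] [0.00597664 0.01354373]
[259 160  31  32 660] [ 0.6318 -0.1218  0.1081] [0.10499519 0.11098484]
[ 22 371   8  13  92] [0.1922 0.4292 0.159 ] [0.15281457 0.16147747]
```

View pics/t2.png

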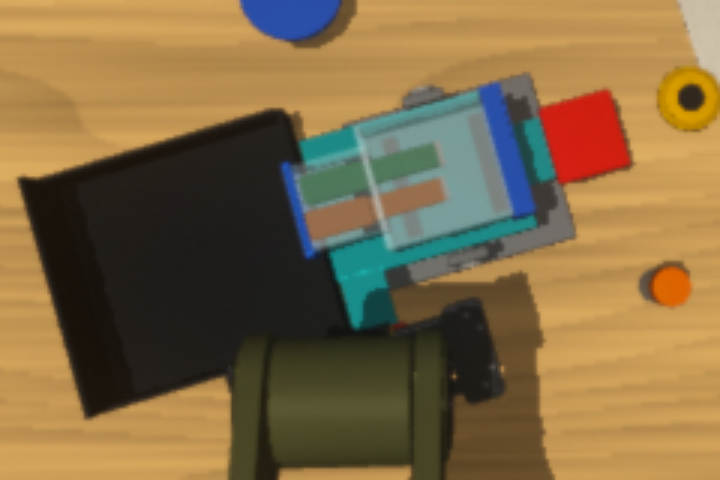

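```bash
python3 - <<'E'
from h import *
s=status.state(); print(s["tool_pos"],s["tcp_rot"],s["q"],s["force"])
f=eyes.grab_frame("wrist"); cv2.imwrite("pics/w1.png",f["img"]); print(f["hand_eye"].round(3).tolist(),f["fov_y"])
T=np.eye(4);T[:3,:3]=R.from_rotvec(s["tcp_rot"]).as_matrix();T[:3,3]=s["tool_pos"]
f["T"]=T@f["hand_eye"]; P=cloud(f)
h=cv2.cvtColor(f["img"],cv2.COLOR_BGR2HSV)
m=((h[...,0]<8)|(h[...,0]>172))&(h[...,1]>130)&(h[...,2]>50)
n_,l,st,ce=cv2.connectedComponentsWithStats(m.astype(np.uint8))
for k in range(1,n_):
    if st[k,4]>100: q=P[l==k];print(st[k],np.nanmedian(q,0).round(4),np.nanpercentile(q,[2,98],axis=0).round(3).tolist())
E
```

```text
[0.45440933 0.0406495  0.08007976] [-3.11307328e+00 -4.22147981e-01  3.44814075e-04] [ 8.90861242e-03  1.91996920e-01  1.87573263e+00 -7.97618336e-07
  1.07408428e+00  1.31013982e+00] [-0.10510234  0.49124488  0.45658688]
[[-0.0, -0.974, -0.227, 0.066], [1.0, -0.0, -0.0, 0.001], [0.0, -0.227, 0.974, -0.217], [0.0, 0.0, 0.0, 1.0]] 59.128304467188364
[ 204  178   93   91 4949] [0.4682 0.0446 0.1086] [[0.441, 0.016, 0.105], [0.486, 0.069, 0.146]]
```

View pics/w1.png

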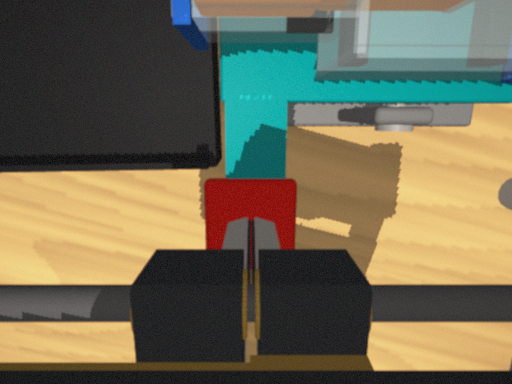

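The fingers show over the pad's centre, with their ends near (250,218) and the pad's far edge at row 178. There is no force, though. I'll check the depth along the fingers to see where the tips really are.

```bash
python3 - <<'E'
from h import *
s=status.state()
f=eyes.grab_frame("wrist")
T=np.eye(4);T[:3,:3]=R.from_rotvec(s["tcp_rot"]).as_matrix();T[:3,3]=s["tool_pos"]
f["T"]=f["hand_eye"]; P=cloud(f)
for c in (225,235,244,251,258,270):
    print(c,[(r,*(P[r,c]*1000).round(0).astype(int).tolist()) for r in range(205,262,7)])
cv2.imwrite("pics/w2.png",cv2.resize(f["img"][165:300,180:330],(750,675))[:600])
f["T"]=T@f["hand_eye"];P=cloud(f); print(P[230,150],P[230,340],P[150,250])
E
```

```text
225 [(205, 15, -14, -30), (212, 10, -14, -29), (219, -9223372036854775808, -9223372036854775808, -9223372036854775808), (226, 2, -14, -29), (233, 10, -12, -62), (240, 10, -11, -73), (247, 10, -10, -82), (254, 34, -5, -144), (261, 34, -5, -147)]
235 [(205, 15, -8, -29), (212, 11, -8, -30), (219, 6, -9, -29), (226, 10, -7, -53), (233, 10, -7, -63), (240, 10, -7, -72), (247, 10, -6, -81), (254, 34, -3, -143), (261, 34, -3, -147)]
244 [(205, 14, -3, -28), (212, 10, -3, -29), (219, 10, -3, -42), (226, 10, -3, -53), (233, 10, -3, -64), (240, 10, -2, -72), (247, 10, -2, -81), (254, 10, -2, -88), (261, 10, -2, -95)]
251 [(205, 14, 1, -27), (212, 10, 1, -29), (219, 6, 1, -29), (226, 9, 1, -49), (233, 9, 1, -59), (240, 7, 1, -65), (247, 4, 1, -66), (254, 1, 1, -67), (261, -3, 1, -68)]
258 [(205, 15, 5, -29), (212, 10, 5, -28), (219, 10, 5, -41), (226, 10, 4, -52), (233, 10, 4, -63), (240, 10, 4, -72), (247, 10, 4, -80), (254, 34, 2, -144), (261, 33, 2, -145)]
270 [(205, 14, 12, -28), (212, 10, 12, -28), (219, 6, 12, -28), (226, 10, 10, -53), (233, 10, 10, -64), (240, 10, 9, -72), (247, 10, 9, -81), (254, 35, 5, -145), (261, 34, 5, -147)]
[ 3.91853700e-01  1.19700811e-01 -1.86521423e-04] [ 0.43896811 -0.0498619   0.00075627] [0.49846317 0.05257495 0.10310659]<stdin>:7: RuntimeWarning: invalid value encountered in cast
```

View pics/w2.png

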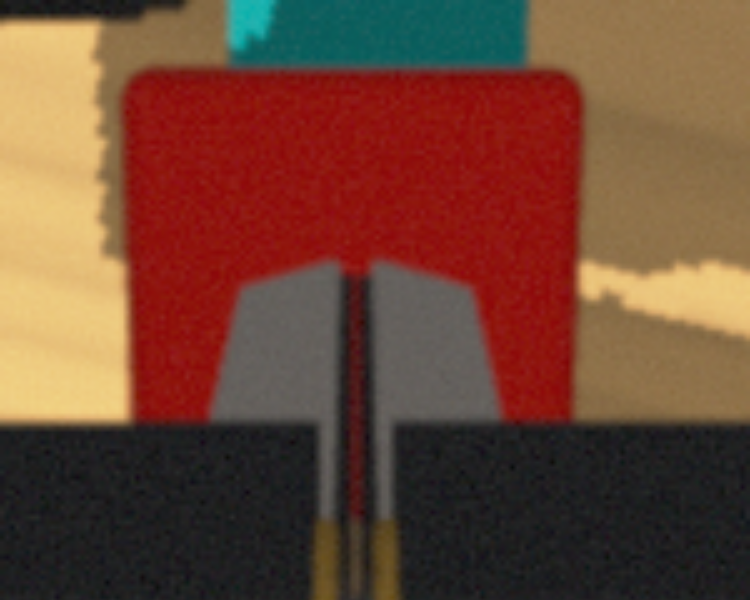

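The visible finger ends sit about 35–40 mm behind the stated TCP, so they haven't reached the pad yet. I'll go down gradually and watch the force.

Request:
drive_tool --rows '[[[0,0,0],[0,0,0.02],-1],[[0,0,0],[0,0,0.04],-1]]'

```text
time: 4.7
tool_pos: [0.4545, 0.0407, 0.074]
tcp_rot: [-3.113, -0.422, -0.0]
force: [-1.3, -0.4, -0.8]
opening: 0.005
grip_force: 0.0
```

Request:
drive_tool --rows '[[[0,0,0],[0,0,0.02],-1],[[0,0,0],[0,0,0.04],-1]]'

```text
time: 4.95
tool_pos: [0.4545, 0.0409, 0.0682]
tcp_rot: [-3.113, -0.422, -0.0]
force: [-1.5, 2.9, 3.7]
opening: 0.008
grip_force: 2.0
```

```bash
python3 - <<'E'
from h import *
s=status.state();print(s["tool_pos"],s["force"])
f=eyes.grab_frame("top"); P=cloud(f)
d=spotter.trace("top","tail_pad")
h=cv2.cvtColor(f["img"],cv2.COLOR_BGR2HSV)
m=np.zeros((384,512),bool);m[150:200,250:300]=True
m&=((h[...,0]<8)|(h[...,0]>172))&(h[...,1]>130)&(h[...,2]>70)
print(np.nanmedian(P[m],0))
f=eyes.grab_frame("wrist"); f["T"]=f["hand_eye"];P=cloud(f); h=cv2.cvtColor(f["img"],cv2.COLOR_BGR2HSV)
m=((h[...,0]<8)|(h[...,0]>172))&(h[...,1]>130)&(h[...,2]>50);print(np.nanmedian(P[m],0),s["tool_pos"][2]-np.nanmedian(P[m],0)[2])
for c in (240,244,260): print([(r,*(P[r,c]*1000).round(0).tolist()) for r in range(205,230,3)])
E
```

```text
[0.45449059 0.04091383 0.06818957] [-1.54996597  2.93424306  3.72190265]
[ 0.63140638 -0.12143981  0.11110837]
[ 0.01566821  0.00022666 -0.03765199] 0.10584155961943963
[(205, 17.0, -5.0, -37.0), (208, 15.0, -5.0, -38.0), (211, 14.0, -5.0, -39.0), (214, 12.0, -5.0, -38.0), (217, 10.0, -5.0, -37.0), (220, 10.0, -5.0, -44.0), (223, 10.0, -5.0, -49.0), (226, 10.0, -5.0, -53.0), (229, 10.0, -5.0, -58.0)]
[(205, 17.0, -3.0, -37.0), (208, 15.0, -3.0, -37.0), (211, 13.0, -3.0, -37.0), (214, 12.0, -3.0, -37.0), (217, 10.0, -3.0, -39.0), (220, 10.0, -3.0, -44.0), (223, 10.0, -3.0, -48.0), (226, 10.0, -3.0, -53.0), (229, 10.0, -3.0, -58.0)]
[(205, 17.0, 6.0, -38.0), (208, 16.0, 6.0, -39.0), (211, 13.0, 6.0, -37.0), (214, 12.0, 6.0, -38.0), (217, 11.0, 6.0, -40.0), (220, 10.0, 6.0, -44.0), (223, 10.0, 5.0, -48.0), (226, 10.0, 5.0, -54.0), (229, 10.0, 5.0, -57.0)]
```

Contact, and the jar has begun to tip. The true tip is about 37 mm above the reported TCP, so I'll press on.

Request:
drive_tool --rows '[[[0,0,0],[0,0,0.027],-1],[[0,0,0],[0,0,0.054],-1],[[0,0,0],[0,0,0.08],-1],[[0,0,0],[0,0,0.107],-1]]'

```text
time: 5.6
tool_pos: [0.4545, 0.0407, 0.0519]
tcp_rot: [-3.113, -0.422, -0.0]
force: [-0.3, 4.0, 4.2]
opening: 0.007
grip_force: 2.1
```

Request:
drive_tool --rows '[[[0,0,0],[0,0,0.014],-1],[[0,0,0],[0,0,0.028],-1]]'

```text
time: 5.85
tool_pos: [0.4544, 0.0406, 0.0478]
tcp_rot: [3.113, 0.422, -0.0]
force: [-0.1, 3.1, 1.7]
opening: 0.005
grip_force: 1.4
```

```bash
cat >> h.py <<'E'
def look(pic=None,cam="top"):
    s=status.state();print(s["time"],s["tool_pos"].round(4),s["force"].round(1))
    f=eyes.grab_frame("top"); P=cloud(f)
    h=cv2.cvtColor(f["img"],cv2.COLOR_BGR2HSV)
    m=np.zeros((384,512),bool);m[150:200,255:300]=True
    m&=((h[...,0]<8)|(h[...,0]>172))&(h[...,1]>130)&(h[...,2]>70)
    q=P[m];q=q[~np.isnan(q[:,0])]; print("tail",np.median(q,0).round(4))
    A=np.c_[q,np.ones(len(q))]; k=np.linalg.lstsq(A[:,[0,1,3]],q[:,2],rcond=None)[0]
    print("slope along mouth",np.arctan(k[:2]@np.array([-.267,.964])).round(3))
    return f,P
E
python3 -c "from h import *;look()"
```

```text
5.85 [0.4544 0.0406 0.0478] [-0.1  3.1  1.7]
tail [ 0.6291 -0.114   0.1384]
slope along mouth -0.273
```

Request:
drive_tool --rows '[[[0,0,0],[0,0,0.014],-1],[[0,0,0],[0,0,0.028],-1]]'

```text
time: 6.15
tool_pos: [0.4544, 0.0405, 0.0436]
tcp_rot: [3.113, 0.422, -0.0]
force: [-1.3, -0.0, 2.5]
opening: 0.008
grip_force: 1.4
```

Request:
drive_tool --rows '[[[0,0,0],[0,0,0.008],-1],[[0,0,0],[0,0,0.008],-1]]'

```text
time: 6.4
tool_pos: [0.4546, 0.0405, 0.0433]
tcp_rot: [3.113, 0.422, 0.0]
force: [-5.5, 0.0, 13.4]
opening: 0.005
grip_force: 7.0
```

Request:
drive_tool --rows '[[[0,0,0],[0,0,0.008],-1],[[0,0,0],[0,0,0.008],-1]]'

```text
time: 6.65
tool_pos: [0.4548, 0.0405, 0.043]
tcp_rot: [3.113, 0.422, 0.001]
force: [-12.0, -0.6, 29.0]
opening: 0.005
grip_force: 13.9
```

```bash
python3 -c "from h import *;look()"
```

```text
6.65 [0.4548 0.0405 0.043 ] [-12.   -0.6  29. ]
tail [ 0.6285 -0.1114  0.1434]
slope along mouth -0.317
```

The jar is at the stop (0.317 rad, 29 N). Next I lift off and go to the left-side stand-off.

Request:
drive_tool --rows '[[[0,0,0],[0,0,-0.2],-1],[[0,0,0],[0,0,-0.45],-1],[[0,0,0],[0,0,-0.45],-1],[[0,0,0],[0.2,0.35,-0.45],-1],[[0,0,0],[0.31,0.48,-0.45],-1],[[0,0,0],[0.31,0.48,-0.45],-1]]'

```text
time: 7.45
tool_pos: [0.5185, -0.0173, 0.1073]
tcp_rot: [-3.113, -0.42, 0.003]
force: [0.5, 0.9, -0.5]
opening: 0.006
grip_force: 0.0
```

```bash
python3 - <<'E'
from h import *
look()
s=status.state()
f=eyes.grab_frame("wrist")
f["T"]=f["hand_eye"]; P=cloud(f); cv2.imwrite("pics/w3.png",f["img"])
for r in range(60,215,12): print(r,[tuple((P[r,c]*1000).round(0).tolist()) for c in (230,256)])
E
```

```text
7.45 [ 0.5185 -0.0173  0.1073] [ 0.5  0.9 -0.5]
tail [ 0.6285 -0.1113  0.1432]
slope along mouth -0.324
60 [(87.0, -8.0, -75.0), (86.0, 3.0, -78.0)]
72 [(82.0, -8.0, -75.0), (82.0, 3.0, -79.0)]
84 [(77.0, -8.0, -76.0), (77.0, 3.0, -78.0)]
96 [(73.0, -8.0, -76.0), (73.0, 3.0, -79.0)]
108 [(68.0, -8.0, -76.0), (68.0, 3.0, -80.0)]
120 [(63.0, -8.0, -75.0), (63.0, 3.0, -79.0)]
132 [(59.0, -8.0, -76.0), (59.0, 3.0, -79.0)]
144 [(54.0, -8.0, -75.0), (54.0, 3.0, -78.0)]
156 [(49.0, -8.0, -75.0), (49.0, 3.0, -80.0)]
168 [(43.0, -8.0, -75.0), (44.0, 3.0, -79.0)]
180 [(38.0, -8.0, -76.0), (39.0, 3.0, -79.0)]
192 [(-9.0, -20.0, 108.0), (-9.0, 6.0, 107.0)]
204 [(-22.0, -20.0, 107.0), (-22.0, 6.0, 108.0)]
```

View pics/w3.png

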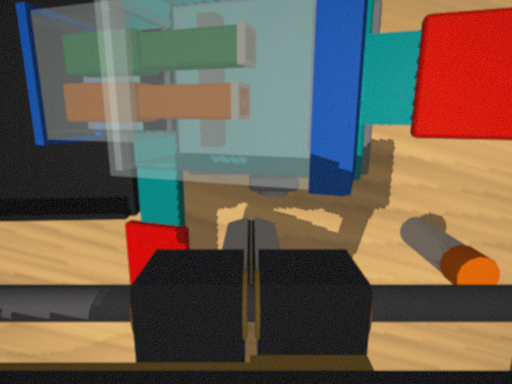

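The finger stands about 25 mm clear of the left wall, whose top edge is at row ~187. Both markers are still in the neck. First knock:

Request:
drive_tool --rows '[[[0,0,0],[0.22,0,0],-1],[[0,0,0],[0.02,0,0],-1],[[0,0,0],[0.0,0,0],-1],[[0,0,0],[0.0,0,0],-1]]'

```text
time: 8.05
tool_pos: [0.5185, -0.016, 0.1093]
tcp_rot: [3.113, 0.423, 0.001]
force: [0.1, 0.0, 0.4]
opening: 0.005
grip_force: 0.0
```

```bash
cat >> h.py <<'E'
def marks(f=None):
    f=f or eyes.grab_frame("wrist"); f["T"]=f["hand_eye"]; P=cloud(f); h=cv2.cvtColor(f["img"],cv2.COLOR_BGR2HSV)
    for n,a,b in(("or",4,16),("gr",45,80)):
        m=((h[...,0]>=a)&(h[...,0]<=b)&(h[...,1]>90)&(h[...,2]>40)).astype(np.uint8); m[190:]=0
        k,l,st,c=cv2.connectedComponentsWithStats(m)
        print(n,[st[i].tolist() for i in range(1,k) if st[i,4]>150])
E
python3 - <<'E'
from h import *
marks({"img":cv2.imread("pics/w3.png"),"z_map":np.ones((384,512)),"fov_y":59,"cx":256,"cy":192,"hand_eye":np.eye(4)})
look();marks()
E
```

```text
or [[420, 6, 92, 25, 242], [64, 83, 41, 38, 1418], [135, 83, 96, 38, 3227], [409, 125, 103, 16, 256]]
gr []
8.05 [ 0.5185 -0.016   0.1093] [0.1 0.  0.4]
tail [ 0.6283 -0.1114  0.1435]
slope along mouth -0.315
or [[420, 9, 92, 24, 242], [46, 92, 42, 44, 1289], [7, 102, 30, 40, 881], [408, 127, 104, 16, 256]]
gr [[0, 57, 31, 39, 980], [40, 57, 21, 32, 454]]
```

```bash
cat >> h.py <<'E'
def tmarks():
    f=eyes.grab_frame("top"); P=cloud(f)
    for d in spotter.trace("top","marker_a_mid"):
        if d["confidence"]>.3:
            q=P[d["mask"]]; c=f["img"][d["mask"]].mean(0).round(); rel=np.nanmedian(q,0)-[.603,-.009,0]
            print(round(d["confidence"],2),d["rect"],c,np.nanmedian(q,0).round(3),"ahead",round(rel[:2]@np.array([-.267,.964]),3))
    return f
E
python3 - <<'E'
from h import *
f=tmarks(); cv2.imwrite("pics/t3.png",cv2.resize(f["img"][130:290,80:320],(720,480)))
E
```

```text
0.49 [156.6, 207.9, 18.6, 19.8] [ 11.  62. 154.] [0.533 0.146 0.057] ahead 0.168
```

View pics/t3.png

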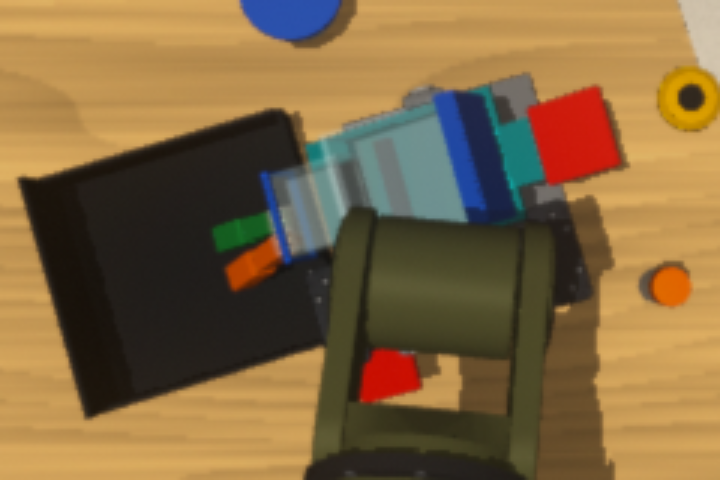

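One knock freed both: orange at (250,265) and green at (240,232) are dropping from the mouth into the tray. I'll let them settle.

Request:
drive_tool --rows '[[[0,0,0],[0,0,0],-1],[[0,0,0],[0,0,0],-1],[[0,0,0],[0,0,0],-1],[[0,0,0],[0,0,0],-1],[[0,0,0],[0,0,0],-1],[[0,0,0],[0,0,0],-1]]'

```text
time: 9.0
tool_pos: [0.5185, -0.0164, 0.1089]
tcp_rot: [-3.113, -0.422, -0.0]
force: [0.4, 0.0, 0.0]
opening: 0.004
grip_force: 0.0
```

```bash
python3 - <<'E'
from h import *
look()
f=tmarks(); cv2.imwrite("pics/t4.png",cv2.resize(f["img"][130:290,80:320],(720,480)))
P=cloud(f);h=cv2.cvtColor(f["img"],cv2.COLOR_BGR2HSV)[185:240,130:190];Q=P[185:240,130:190]
for a,b in((4,16),(45,80)):
    m=(h[...,0]>=a)&(h[...,0]<=b)&(h[...,1]>120)&(h[...,2]>50); q=Q[m]; ah=(q[:,:2]-[.603,-.009])@np.array([-.267,.964])
    print(m.sum(),[ (round(x,3),round(z,3)) for x,z in zip(*[np.nanpercentile(v,[5,50,95]) for v in (ah,q[:,2])])])
E
```

```text
9.0 [ 0.5185 -0.0164  0.1089] [0.4 0.  0. ]
tail [ 0.6284 -0.1114  0.1433]
slope along mouth -0.311
0.62 [151.9, 214.2, 25.6, 14.1] [ 13.  70. 167.] [0.528 0.143 0.06 ] ahead 0.167
179 [(np.float64(0.145), np.float64(0.005)), (np.float64(0.171), np.float64(0.052)), (np.float64(0.198), np.float64(0.1))]
171 [(np.float64(0.144), np.float64(0.024)), (np.float64(0.172), np.float64(0.057)), (np.float64(0.198), np.float64(0.095))]
```

View pics/t4.png

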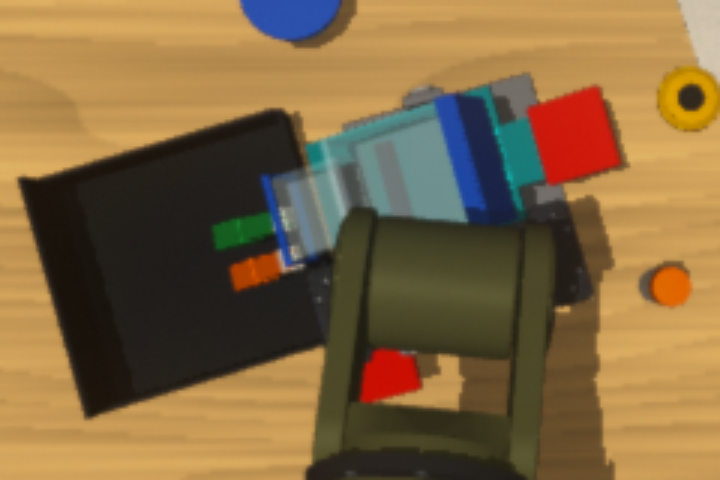

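Both markers now lean with caps on the tray floor (orange (255,270), green (243,232)), but their white ends still rest on the mouth's lip. I'll knock again.

Request:
drive_tool --rows '[[[0,0,0],[0.23,0,0],-1],[[0,0,0],[0.02,0,0],-1],[[0,0,0],[0.0,0,0],-1],[[0,0,0],[0.23,0,0],-1],[[0,0,0],[0.02,0,0],-1],[[0,0,0],[0.0,0,0],-1],[[0,0,0],[0.0,0,0],-1],[[0,0,0],[0.0,0,0],-1]]'

```text
time: 10.15
tool_pos: [0.5191, -0.0163, 0.1092]
tcp_rot: [3.113, 0.422, 0.001]
force: [-0.4, 0.5, 0.5]
opening: 0.003
grip_force: 0.0
```

```bash
cat >> h.py <<'E'
def lean():
    f=eyes.grab_frame("top")
    P=cloud(f);h=cv2.cvtColor(f["img"],cv2.COLOR_BGR2HSV)[185:240,130:190];Q=P[185:240,130:190]
    for a,b in((4,16),(45,80)):
        m=(h[...,0]>=a)&(h[...,0]<=b)&(h[...,1]>120)&(h[...,2]>50); q=Q[m]; q=q[~np.isnan(q[:,0])]; ah=(q[:,:2]-[.603,-.009])@np.array([-.267,.964]); la=(q[:,:2]-[.603,-.009])@np.array([-.964,-.267])
        print(m.sum(),[np.percentile(v,[5,50,95]).round(3).tolist() for v in (ah,la,q[:,2])])
E
python3 -c "
from h import *;look();lean()"
```

```text
10.15 [ 0.5191 -0.0163  0.1092] [-0.4  0.5  0.5]
tail [ 0.6284 -0.1114  0.1433]
slope along mouth -0.325
180 [[0.145, 0.171, 0.198], [0.017, 0.031, 0.041], [0.004, 0.053, 0.1]]
176 [[0.144, 0.172, 0.199], [-0.016, -0.006, 0.003], [0.023, 0.056, 0.094]]
```

Request:
drive_tool --rows '[[[0,0,0],[0.25,0,0],-1],[[0,0,0],[0.02,0,0],-1],[[0,0,0],[0.0,0,0],-1],[[0,0,0],[0.25,0,0],-1],[[0,0,0],[0.25,0,0],-1],[[0,0,0],[0.0,0,0],-1],[[0,0,0],[0.0,0,0],-1],[[0,0,0],[0.0,0,0],-1]]'

```text
time: 11.25
tool_pos: [0.5192, -0.0163, 0.1094]
tcp_rot: [3.113, 0.422, 0.002]
force: [-0.6, 0.1, 0.3]
opening: 0.006
grip_force: 0.0
```

```bash
python3 - <<'E'
from h import *;lean()
f=eyes.grab_frame("scene");P=cloud(f)
cv2.imwrite("pics/s5.png",cv2.resize(f["img"][140:250,270:420],(795,583),interpolation=cv2.INTER_CUBIC))
h=cv2.cvtColor(f["img"],cv2.COLOR_BGR2HSV)
D=np.array([-.267,.964]);L=np.array([-.964,-.267])
for n,a,b in(("or",4,14),("gr",45,80)):
    m=np.zeros((384,512),bool);m[140:250,290:400]=True
    m&=(h[...,0]>=a)&(h[...,0]<=b)&(h[...,1]>110)&(h[...,2]>40)
    for r in range(140,250,4):
        q=P[r][m[r]]; q=q[~np.isnan(q[:,0])]
        if len(q)>1:
            c=np.median(q,0); print(n,r,len(q),"ahead %.3f left %.3f z %.3f"%((c[:2]-[.603,-.009])@D,(c[:2]-[.603,-.009])@L,c[2]))
E
```

```text
304 [[0.134, 0.162, 0.19], [0.021, 0.047, 0.077], [0.004, 0.041, 0.063]]
179 [[0.144, 0.172, 0.2], [-0.016, -0.006, 0.003], [0.019, 0.055, 0.093]]
or 184 4 ahead 0.051 left -0.053 z 0.161
or 200 8 ahead 0.149 left 0.042 z 0.032
or 204 11 ahead 0.162 left 0.030 z 0.024
or 208 7 ahead 0.172 left 0.023 z 0.013
gr 196 5 ahead 0.147 left -0.020 z 0.086
gr 200 10 ahead 0.154 left -0.020 z 0.072
gr 204 11 ahead 0.164 left -0.019 z 0.056
gr 208 12 ahead 0.173 left -0.021 z 0.043
gr 212 12 ahead 0.182 left -0.021 z 0.027
gr 216 6 ahead 0.187 left -0.021 z 0.013
```

View pics/s5.png

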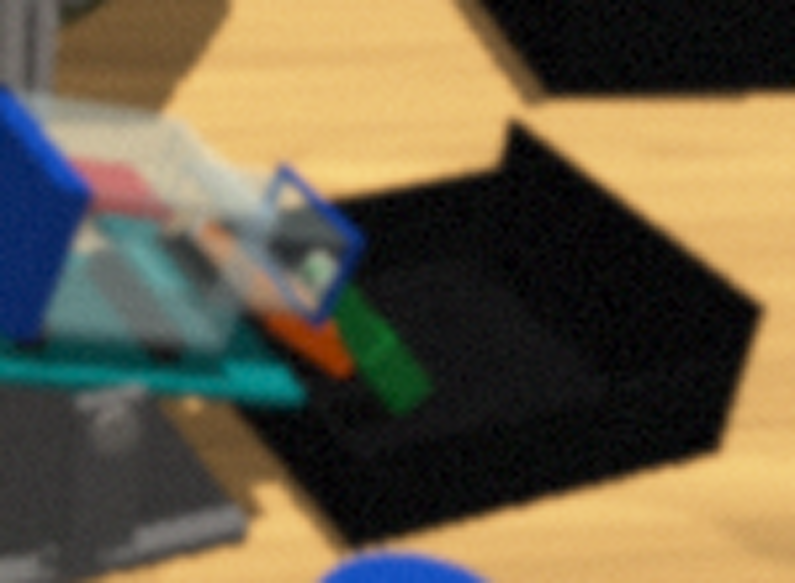

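The harder knocks made orange drop off the lip. Green's white end (320,268) still sits on the lip, so I'll do more of the same.

Request:
drive_tool --rows '[[[0,0,0],[0.26,0,0],-1],[[0,0,0],[0.02,0,0],-1],[[0,0,0],[0.0,0,0],-1],[[0,0,0],[0.26,0,0],-1],[[0,0,0],[0.26,0,0],-1],[[0,0,0],[0.0,0,0],-1],[[0,0,0],[0.0,0,0],-1],[[0,0,0],[0.0,0,0],-1]]'

```text
time: 12.35
tool_pos: [0.5191, -0.0163, 0.1094]
tcp_rot: [3.113, 0.422, 0.002]
force: [-0.5, -0.6, 0.8]
opening: 0.007
grip_force: 0.0
```

```bash
python3 -c "
from h import *;lean()"
```

```text
303 [[0.134, 0.161, 0.19], [0.021, 0.047, 0.077], [0.004, 0.041, 0.063]]
182 [[0.144, 0.173, 0.202], [-0.016, -0.005, 0.004], [0.022, 0.055, 0.091]]
```

Request:
drive_tool --rows '[[[0,0,0],[0.26,0,0],-1],[[0,0,0],[0.02,0,0],-1],[[0,0,0],[0.26,0,0],-1],[[0,0,0],[0.02,0,0],-1],[[0,0,0],[0.26,0,0],-1],[[0,0,0],[0.0,0,0],-1],[[0,0,0],[0.0,0,0],-1],[[0,0,0],[0.0,0,0],-1]]'

```text
time: 13.4
tool_pos: [0.5193, -0.0162, 0.1092]
tcp_rot: [3.113, 0.422, 0.002]
force: [-0.3, 0.0, 0.4]
opening: 0.006
grip_force: 0.0
```

```bash
python3 -c "
from h import *;lean();print(status.state()['time'])"
```

```text
304 [[0.134, 0.162, 0.19], [0.021, 0.047, 0.077], [0.004, 0.041, 0.063]]
217 [[0.125, 0.175, 0.204], [-0.017, -0.006, 0.003], [0.021, 0.04, 0.131]]
13.45
```

Request:
drive_tool --rows '[[[0,0,0],[0.27,0,0],-1],[[0,0,0],[0.02,0,0],-1],[[0,0,0],[0.27,0,0],-1],[[0,0,0],[0.02,0,0],-1],[[0,0,0],[0.27,0,0],-1],[[0,0,0],[0.02,0,0],-1],[[0,0,0],[0.27,0,0],-1],[[0,0,0],[0.0,0,0],-1]]'

```text
time: 14.45
tool_pos: [0.5205, -0.0158, 0.1069]
tcp_rot: [-3.112, -0.424, 0.003]
force: [-0.1, -0.9, 0.9]
opening: 0.005
grip_force: 0.0
```

Request:
drive_tool --rows '[[[0,0,0],[0.27,0,0],-1],[[0,0,0],[0.02,0,0],-1],[[0,0,0],[0.27,0,0],-1],[[0,0,0],[0.02,0,0],-1],[[0,0,0],[0.27,0,0],-1],[[0,0,0],[0.02,0,0],-1],[[0,0,0],[0.0,0,0],-1],[[0,0,0],[0.0,0,0],-1]]'

```text
time: 15.45
tool_pos: [0.5193, -0.0163, 0.1095]
tcp_rot: [3.113, 0.422, 0.002]
force: [0.3, 0.2, -0.4]
opening: 0.004
grip_force: 0.0
```

```bash
python3 -c "
from h import *;lean();print(status.state()['time'])"
```

```text
303 [[0.133, 0.162, 0.19], [0.021, 0.047, 0.077], [0.004, 0.04, 0.062]]
216 [[0.124, 0.175, 0.204], [-0.017, -0.006, 0.003], [0.023, 0.04, 0.134]]
15.5
```

```bash
cat >> h.py <<'E'
def prof(c="top"):
    f=eyes.grab_frame(c);P=cloud(f)
    h=cv2.cvtColor(f["img"],cv2.COLOR_BGR2HSV)
    D=np.array([-.267,.964]);L=np.array([-.964,-.267])
    for n,a,b in(("or",4,14),("gr",40,85)):
        ok=(h[...,0]>=a)&(h[...,0]<=b)&(h[...,1]>100)&(h[...,2]>40)&(P[...,2]<.2)
        A=(P[...,:2]-[.603,-.009])@D; B=(P[...,:2]-[.603,-.009])@L
        ok&=(A>.05)&(A<.33)&(abs(B)<.1)
        for lo in np.arange(.05,.33,.01):
            k=ok&(A>=lo)&(A<lo+.01)
            if k.sum()>2: print(n,"%.2f n%d left %.3f z %.3f..%.3f"%(lo,k.sum(),np.median(B[k]),P[...,2][k].min(),P[...,2][k].max()))
E
python3 - <<'E'
from h import *
prof();print();prof("scene")
E
```

```text
or 0.13 n36 left 0.071 z 0.042..0.069
or 0.14 n53 left 0.061 z 0.003..0.062
or 0.15 n54 left 0.051 z 0.003..0.054
or 0.16 n54 left 0.045 z 0.002..0.050
or 0.17 n56 left 0.036 z -0.001..0.046
or 0.18 n42 left 0.030 z 0.002..0.039
or 0.19 n18 left 0.029 z 0.001..0.027
gr 0.11 n7 left -0.002 z 0.132..0.139
gr 0.12 n21 left -0.000 z 0.131..0.137
gr 0.14 n9 left -0.006 z 0.052..0.058
gr 0.15 n34 left -0.006 z 0.032..0.056
gr 0.16 n34 left -0.007 z 0.005..0.049
gr 0.17 n32 left -0.007 z 0.004..0.044
gr 0.18 n38 left -0.006 z 0.002..0.040
gr 0.19 n36 left -0.008 z 0.003..0.034
gr 0.20 n20 left -0.008 z 0.003..0.028
gr 0.21 n5 left -0.008 z 0.001..0.007

or 0.05 n9 left -0.052 z 0.154..0.163
or 0.10 n8 left -0.037 z -0.001..0.117
or 0.11 n12 left -0.037 z -0.001..0.113
or 0.13 n3 left -0.098 z 0.004..0.006
or 0.17 n8 left 0.029 z 0.030..0.035
or 0.18 n10 left 0.029 z 0.028..0.032
or 0.19 n3 left 0.028 z 0.007..0.025
or 0.21 n14 left 0.065 z 0.001..0.004
or 0.31 n5 left 0.098 z 0.057..0.089
or 0.32 n11 left -0.056 z 0.042..0.089
gr 0.11 n22 left -0.019 z 0.049..0.088
gr 0.12 n26 left -0.018 z 0.047..0.067
gr 0.13 n27 left -0.019 z 0.039..0.062
gr 0.14 n26 left -0.019 z 0.033..0.058
gr 0.15 n33 left -0.018 z 0.003..0.052
gr 0.16 n37 left -0.020 z 0.020..0.047
gr 0.17 n30 left -0.021 z 0.019..0.044
gr 0.18 n31 left -0.020 z 0.009..0.039
gr 0.19 n27 left -0.020 z 0.006..0.033
gr 0.20 n13 left -0.018 z 0.012..0.028
gr 0.21 n6 left 0.038 z 0.002..0.004
gr 0.22 n15 left 0.028 z 0.001..0.005
```

Both markers are now out of the mouth, caps in the tray, leaning on its near wall; the top surfaces run from z 0.06 down to 0.03. Now to the tail pad, raised and around the back.

Request:
drive_tool --rows '[[[0,0,0],[-0.05,0.1,-0.27],-1],[[0,0,0],[-0.05,0.5,-0.27],-1],[[0,0,0],[0.0,0.89,-0.27],-1],[[0,0,0],[0.2,0.89,-0.27],-1],[[0,0,0],[0.55,0.89,-0.27],-1],[[0,0,0],[0.55,0.89,-0.27],-1],[[0,0,0],[0.55,0.89,-0.27],-1],[[0,0,0],[0.55,0.89,-0.1],-1]]'

```text
time: 16.6
tool_pos: [0.634, -0.1236, 0.126]
tcp_rot: [3.112, 0.421, 0.006]
force: [-0.4, 0.2, -0.8]
opening: 0.004
grip_force: 0.0
```

Request:
drive_tool --rows '[[[0,0,0],[0,0,0],-1],[[0,0,0],[0,0,0.05],-1],[[0,0,0],[0,0,0.1],-1]]'

```text
time: 16.98
tool_pos: [0.6339, -0.1234, 0.1096]
tcp_rot: [3.112, 0.422, 0.002]
force: [0.3, -1.8, 5.7]
opening: 0.007
grip_force: 2.7
```

```bash
python3 - <<'E'
from h import *
s=status.state();print(s["time"],s["tool_pos"],s["force"])
f=eyes.grab_frame("wrist"); f["T"]=f["hand_eye"];P=cloud(f); h=cv2.cvtColor(f["img"],cv2.COLOR_BGR2HSV)
m=((h[...,0]<8)|(h[...,0]>172))&(h[...,1]>130)&(h[...,2]>50);q=P[m]
print(m.sum(),np.nanpercentile(q,[3,50,97],axis=0).round(3).tolist());prof()
E
```

```text
16.975 [ 0.63385105 -0.12338511  0.10962804] [ 0.32683759 -1.839538    5.74512522]
6191 [[-0.011, -0.041, -0.063], [0.017, -0.018, -0.032], [0.033, 0.013, -0.024]]
or 0.11 n17 left 0.081 z 0.049..0.072
or 0.12 n40 left 0.077 z 0.002..0.075
or 0.13 n45 left 0.070 z 0.001..0.070
or 0.14 n54 left 0.061 z 0.004..0.060
or 0.15 n56 left 0.051 z 0.003..0.063
or 0.16 n55 left 0.043 z 0.001..0.047
or 0.17 n54 left 0.035 z 0.002..0.043
or 0.18 n43 left 0.029 z 0.004..0.034
or 0.19 n18 left 0.030 z 0.002..0.028
gr 0.10 n14 left 0.067 z -0.000..0.076
gr 0.11 n9 left 0.000 z -0.004..0.142
gr 0.12 n18 left -0.000 z 0.134..0.141
gr 0.14 n14 left -0.007 z 0.050..0.057
gr 0.15 n31 left -0.005 z 0.032..0.054
gr 0.16 n36 left -0.007 z 0.003..0.051
gr 0.17 n36 left -0.007 z 0.003..0.045
gr 0.18 n36 left -0.006 z 0.005..0.041
gr 0.19 n33 left -0.006 z 0.005..0.034
gr 0.20 n21 left -0.008 z 0.003..0.028
gr 0.21 n5 left -0.008 z 0.001..0.005
```

Request:
drive_tool --rows '[[[0,0,0],[0,0,0.03],-1],[[0,0,0],[0,0,0.06],-1],[[0,0,0],[0,0,0.09],-1],[[0,0,0],[0,0,0.12],-1],[[0,0,0],[0,0,0.15],-1],[[0,0,0],[0,0,0.18],-1],[[0,0,0],[0,0,0.2],-1],[[0,0,0],[0,0,0.22],-1]]'

```text
time: 18.08
tool_pos: [0.6339, -0.1234, 0.0762]
tcp_rot: [3.112, 0.422, 0.001]
force: [0.6, -3.8, 4.9]
opening: 0.003
grip_force: 2.3
```

Request:
drive_tool --rows '[[[0,0,0],[0,0,0.015],-1],[[0,0,0],[0,0,0.02],-1]]'

```text
time: 18.32
tool_pos: [0.6335, -0.1231, 0.0727]
tcp_rot: [-3.113, -0.422, 0.0]
force: [1.1, -2.9, 3.7]
opening: 0.01
grip_force: 2.0
```

Request:
drive_tool --rows '[[[0,0,0],[0,0,0.013],-1],[[0,0,0],[0,0,0.013],-1]]'

```text
time: 18.58
tool_pos: [0.6335, -0.1229, 0.0707]
tcp_rot: [-3.113, -0.422, 0.0]
force: [0.8, -1.3, 3.7]
opening: 0.005
grip_force: 1.4
```

Request:
drive_tool --rows '[[[0,0,0],[0,0,0.008],-1],[[0,0,0],[0,0,0.008],-1]]'

```text
time: 18.82
tool_pos: [0.6336, -0.1229, 0.0706]
tcp_rot: [-3.113, -0.422, -0.0]
force: [-3.4, -1.3, 11.3]
opening: 0.002
grip_force: 5.6
```

Request:
drive_tool --rows '[[[0,0,0],[0,0,0.008],-1],[[0,0,0],[0,0,0.008],-1]]'

```text
time: 19.08
tool_pos: [0.6337, -0.1229, 0.0705]
tcp_rot: [3.113, 0.422, 0.001]
force: [-7.5, -0.2, 19.8]
opening: 0.003
grip_force: 9.9
```

Request:
drive_tool --rows '[[[0,0,0],[0,0,-0.3],-1],[[0,0,0],[0,0,-0.65],-1],[[0,0,0],[0,0,-0.9],-1],[[0,0,0],[0,0,-0.9],-1],[[0,0,0],[-0.6,0.6,-0.9],-1],[[0,0,0],[-0.6,0.6,-0.9],-1],[[0,0,0],[-0.6,0.6,-0.9],-1]]'

```text
time: 19.95
tool_pos: [0.5685, -0.2363, 0.2018]
tcp_rot: [-3.112, -0.416, 0.004]
force: [0.6, 0.7, -0.5]
opening: 0.002
grip_force: 0.0
```

```bash
python3 - <<'E'
from h import *
f,P=look();prof();cv2.imwrite("pics/t6.png",cv2.resize(f["img"][130:290,80:320],(720,480)))
f=eyes.grab_frame("top");P=cloud(f)
for t in("glue_stick","tape_tub","badge","tray"):
    for d in spotter.trace("top",t)[:1]: print(t,d["confidence"],np.nanmedian(P[d["mask"]],0).round(3))
E
```

```text
19.95 [ 0.5685 -0.2363  0.2018] [ 0.6  0.7 -0.5]
tail [ 0.6319 -0.1219  0.108 ]
slope along mouth 0.004
or 0.11 n19 left 0.084 z 0.048..0.074
or 0.12 n41 left 0.078 z 0.004..0.075
or 0.13 n44 left 0.070 z 0.003..0.066
or 0.14 n54 left 0.061 z 0.002..0.063
or 0.15 n55 left 0.051 z 0.002..0.054
or 0.16 n56 left 0.044 z 0.001..0.049
or 0.17 n55 left 0.034 z -0.001..0.042
or 0.18 n44 left 0.030 z 0.003..0.035
or 0.19 n17 left 0.030 z 0.000..0.030
gr 0.06 n3 left 0.085 z 0.097..0.102
gr 0.11 n9 left 0.061 z -0.000..0.017
gr 0.12 n10 left -0.006 z 0.062..0.069
gr 0.13 n32 left -0.006 z 0.004..0.066
gr 0.14 n30 left -0.007 z 0.005..0.061
gr 0.15 n33 left -0.005 z 0.002..0.054
gr 0.16 n39 left -0.007 z 0.002..0.049
gr 0.17 n34 left -0.006 z 0.005..0.045
gr 0.18 n36 left -0.007 z 0.005..0.040
gr 0.19 n33 left -0.006 z 0.004..0.034
gr 0.20 n23 left -0.008 z -0.000..0.030
gr 0.21 n3 left -0.008 z 0.003..0.006
glue_stick 0.68 [ 0.512 -0.185  0.099]
tape_tub 0.85 [0.764 0.117 0.053]
badge 0.95 [ 0.675 -0.224  0.01 ]
```

View pics/t6.png

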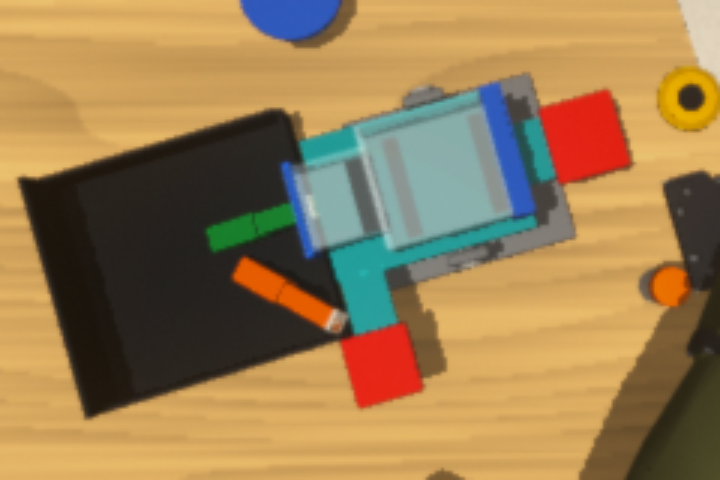

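The jar is level and empty. Both markers rest in the tray, caps on the floor and tails on the low near wall: orange at (285,295), green at (250,230). The glue stick, tub and badge haven't moved, and the arm is clear, so I'm handing in.

```bash
python3 -c "
from h import *;print(job.close_job())"
```

```text
the job is handed in; nothing more can be done
None
```

The job is handed in: I tipped the jar fully and tapped both markers out, then brought it back to level; the markers are in the tray with their tail ends leaning on its low near wall, not lying flat, and the glue stick, tub and badge are where they stood.

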